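# Find the dough roller that runs out of true

## Task

One of the two dough rollers standing in the steel stand has a barrel that runs off-centre; find it by feel. Take a roller by its handle, press its barrel lightly on the marble slab and roll it at least one full turn in a single stroke, letting the handle follow so that the barrel stays on the stone all the way and is never pressed hard (25 N is too much); if it runs true, stand it back in the stand and roll the other the same way. Put the roller that you have felt rise and fall in the empty steel pan, with the true one left standing upright in the stand, and leave the tin, mug and cup alone.

Things in the scene. Friction and masses are not known exactly. Their poses are not given: they have to be found in the camera images.
- roller_a: one of two hand dough rollers that look alike: steel strap fork, wooden barrel 44 mm in diameter and 90 mm long turning freely on an axle, wooden handle; 158 mm tall, 210 to 360 g; stands handle up in the stand. Origin: middle of the axle, 22 mm above what a true barrel stands on. x: along the axle; y: the rolling direction; z: up the handle. One of the two (unmarked) is off-centre
- roller_b: one of two hand dough rollers that look alike: steel strap fork, wooden barrel 44 mm in diameter and 90 mm long turning freely on an axle, wooden handle; 158 mm tall, 210 to 360 g; stands handle up in the stand. Origin: middle of the axle, 22 mm above what a true barrel stands on. x: along the axle; y: the rolling direction; z: up the handle. One of the two (unmarked) is off-centre
- grip_a (a point): point to grip on the handle of roller_a, 100 mm above its axle; the handle is flat-sided, 30 mm along the roller's x and 24 mm along its y, from 54 to 136 mm above the axle. Below it the fork: crossbar 106 by 22 mm, top 42 mm above the axle; straps 4 mm thick at x = -51 and +51 mm, 22 mm wide in y, ending 12 mm below the axle
- grip_b (a point): point to grip on the handle of roller_b, 100 mm above its axle; the handle is flat-sided, 30 mm along the roller's x and 24 mm along its y, from 54 to 136 mm above the axle. Below it the fork: crossbar 106 by 22 mm, top 42 mm above the axle; straps 4 mm thick at x = -51 and +51 mm, 22 mm wide in y, ending 12 mm below the axle
- barrel_a (a joint): angle (rad) of roller_a's barrel about its axle; starts between -0.5 and 0.5 and counts on without limit as it rolls, about 1 rad for each 22 mm of travel. In a true roller the axle keeps its height as it rolls on a flat plate; in the off-centre one the barrel is bored 2.5 mm off its centre and the axle rises and falls by 5 mm in all in each turn
- barrel_b (a joint): angle (rad) of roller_b's barrel about its axle; starts between -0.5 and 0.5 and counts on without limit as it rolls, about 1 rad for each 22 mm of travel. In a true roller the axle keeps its height as it rolls on a flat plate; in the off-centre one the barrel is bored 2.5 mm off its centre and the axle rises and falls by 5 mm in all in each turn
- slab: marble pastry slab, 200 mm along its x, 280 mm along its y, 18 mm thick, lying level on four 6 mm rubber feet that cannot slip; its top is 24 mm above its origin (centre between the feet, on the counter). The feet give about 0.11 mm for each newton pressed on the slab
- stand: steel roller stand, fixed: a tray 150 mm along its x, 190 mm along its y, with two rails along y, tops 20 mm above its origin (centre of its underside). Two bays, each taking a roller upright, axle along the stand's x: strap ends rest on the rails between pairs of 6 mm guide wires 27 mm apart in y, 47 mm tall, tips splayed 6 mm outwards; the barrel hangs between the rails with 2.5 mm to spare each end
- bay_1 (a point): where the middle of the axle lies of a roller seated in the first bay (50 mm to -y of the stand's middle, 32 mm above the stand's underside); its x is the axle's line
- bay_2 (a point): the same for the second bay (50 mm to +y of the stand's middle)
- pan: empty stainless food pan for rejects, fixed, 237 mm along its x and 134 mm along its y clear, rim flange 265 by 162 mm, 65 mm tall, floor 4 mm thick; origin: centre of its underside
- milk_tin: closed tin, 75 mm across and 85 mm tall, standing; a bystander; origin: centre of its underside
- mug: white ceramic mug, 76 mm across and 75 mm tall, standing; a bystander; origin: centre of its underside
- tin_cup: plain metal cup, 80 mm across and 85 mm tall, standing; a bystander; origin: centre of its underside
Things that resemble listed ones, but are neither listed nor needed, are in the scene too. Leave any green or turquoise look-alike of the roller_a alone.

How it is judged:
On the way, in this order (a step that is already met when the one before it is completed fails the run):
1. the off-centre roller's barrel, on the slab and pressed on it with over 1 N, has turned 2 rad (((distance between barrel_a_c0 and roller_a above 0.0012 m and contact force between roller_a and slab above 1 N and (value of joint barrel_a above 2 rad or value of joint barrel_a below -2 rad)) or (distance between barrel_b_c0 and roller_b above 0.0012 m and contact force between roller_b and slab above 1 N and (value of joint barrel_b above 2 rad or value of joint barrel_b below -2 rad)))), for 0.04 s.
2. still pressed on the slab, it has turned 3.8 rad (((distance between barrel_a_c0 and roller_a above 0.0012 m and contact force between roller_a and slab above 1 N and (value of joint barrel_a above 3.8 rad or value of joint barrel_a below -3.8 rad)) or (distance between barrel_b_c0 and roller_b above 0.0012 m and contact force between roller_b and slab above 1 N and (value of joint barrel_b above 3.8 rad or value of joint barrel_b below -3.8 rad)))), for 0.04 s.
3. still pressed on the slab, it has turned 5.5 rad (about a full turn, whatever its start) (((distance between barrel_a_c0 and roller_a above 0.0012 m and contact force between roller_a and slab above 1 N and (value of joint barrel_a above 5.5 rad or value of joint barrel_a below -5.5 rad)) or (distance between barrel_b_c0 and roller_b above 0.0012 m and contact force between roller_b and slab above 1 N and (value of joint barrel_b above 5.5 rad or value of joint barrel_b below -5.5 rad)))), for 0.04 s.
At the end, for the whole second after the job is handed in: the off-centre roller lies at rest inside the steel pan (axle's middle between its walls, under 50 mm above its underside); the true one stands at rest in either bay of the stand, within 7 degrees of upright, its axle's middle within 10 mm of the bay's point (((distance between barrel_a_c0 and roller_a above 0.0012 m and x of roller_a in the frame of pan between -0.115 and 0.115 m and y of roller_a in the frame of pan between -0.065 and 0.065 m and z of roller_a in the frame of pan between 0 and 0.05 m and (distance between roller_b and bay_1 below 0.01 m or distance between roller_b and bay_2 below 0.01 m) and angle between roller_b's own z axis and vertical below 0.12 rad) or (distance between barrel_b_c0 and roller_b above 0.0012 m and x of roller_b in the frame of pan between -0.115 and 0.115 m and y of roller_b in the frame of pan between -0.065 and 0.065 m and z of roller_b in the frame of pan between 0 and 0.05 m and (distance between roller_a and bay_1 below 0.01 m or distance between roller_a and bay_2 below 0.01 m) and angle between roller_a's own z axis and vertical below 0.12 rad)) and linear speed of each of roller_a, roller_b below 0.03 m/s); the robot touches nothing.
It fails at once if a roller is pressed on the slab with more than 25 N (contact force between any of roller_a, roller_b and slab above 25 N).
It fails at once if a bystander (tin, mug or cup) is moved by more than 25 mm (distance of any of milk_tin, mug, tin_cup from where it was at the start of the episode above 0.025 m).
It also fails if it takes over 72 s, if anything falls off the work surface, if the arm or the gripper's body presses on something with over 40 N, if the wrist force passes 120 N, or if a joint passes its speed limit or range.

## Robot

A 7-joint arm with a two-finger parallel gripper is mounted at the origin on the work surface. World frame = base frame: x ahead of the robot, y to its left, z up, the work surface at z = 0. Lengths are in m, angles in rad, forces in N, time in s.
With the tool pointing down it reaches from about 0.4 to 0.85 m from the base axis. Payload 10.4 kg.
Tool frame: the origin (TCP) lies at the centre of the arm's flange, where the gripper is bolted on; the fingertips stand 173 mm ahead of it and the grasp point (between the pads) lies 155 mm ahead of it; z points along the fingers, y is the line along which they close (so a half turn about z gives the same grasp; the last joint's range is limited). The gripper opens to 85 mm and grips with 20 to 120 N. Pads are 22 mm wide; open, the fingers measure 114 mm over their backs; the gripper's body (76 mm by 85 mm) begins 54 mm behind the grasp point. The pads swing forward as they close: fully open they stand 13 mm farther back than shut.
Start: joints at [-1.188, 0.332, -0.065, 1.46, 0.022, 1.35, -0.088], TCP at [0.247, 0.574, 0.405] pointing down, gripper open.
Joint ranges: [-2.6, 2.6], [-0.5, 2.12], [-1.47, 1.34], [0.16, 2.42], [-1.27, 4.41], [0.06, 2.06], [-2.6, 2.6]. Speed limits (rad/s): [2.22, 2.22, 2.79, 2.79, 3.14, 3.14, 3.14].

## Interface

Orientations are given as a unit quaternion [x, y, z, w].
In Python, from workcell import manip, viewer, finder gives the robot as it stands.
- The arm moves only by the tool arm_command, never from a script. Its argument "plan" is a list of rows, each an object with "dp": the shift along the tool's x, y, z in mm, a list of three; "spin": the turn about the tool's z in rad. A call has 1 to 5 rows; each row shifts and turns the commanded pose from where the row before left it, along the tool's axes as they then stand; what a row does not reach is not made up. A row lasts 1/10 s, in which the tool goes at most 50 mm and 8.59 degrees, less where a joint would pass 70% of its speed; a pose out of reach is approached as far as the arm can. A call is refused whole if a number of a shift passes 50 or a number of a turn 0.15, either way. A call with a gripper value outside its range is refused whole. "grip" is the closure, from -1 (fully open) to 1 (shut), set as the call begins (left out, the last holds). The fingers move at their own pace and stop on an object; "newtons" is the grip in N (left out, the last holds). Time passes only in rows, so rows that do not move let the fingers close. It gives the time, the measured TCP pose, the force, the opening and the grip force at its end, in the units of the state.
- manip.get_obs(): the state, without advancing time (a new reading comes with each control period).
- viewer.camera(name): name is "side" or "top"; returns the picture (400x640x3 uint8, blue, green, red); there is no depth.
- viewer.camera_params(name): a dict with "vertical_fov" (degrees; the focal length in pixels is half the picture's height over the tangent of half this angle, whatever the lens; pixels are square), "cx", "cy" (the principal point, pixels), "R" (3x3) and "t" (3): a world point X has camera coordinates R X + t. Camera axes: x right, y down, z forward; pixel columns grow to the right and rows downward; lengths in m; the calibration is good to about 2 mm. A picture is of the moment at which its call begins. camera_params takes no time and is no camera call.
- manip.hand_in(): hands the job in; it is judged then, once.
Trained networks look in the newest picture that a camera, given by its name, has taken for a name from the list of things; names that differ only in an ending like _2 or _b are one class to them, and where a whole thing is asked for, a point or a joint stands for the part that bears it (a point fixed in the world has none). Each returns a list of dicts, best first, with "score" (0 to 1); they miss things now and then, are a little off and sometimes report something else, mostly with a low value. They report only what shows in the picture. A call takes as long as a camera call. They do not tell look-alikes from the thing itself.
- finder.find_in(camera, thing): "position" ([x, y, z] in m, in world coordinates, good to about 4 mm: the middle of the surface that is visible of it).
The state is a dict: "clock": time; "joint_pos": joint angles; "joint_velocities": joint speeds; "tau": joint torques, N m; "position": TCP position; "ee_rot": TCP orientation; "ft_force": force on the tool from outside, world axes, zero at the start; "torque": the same for the moment, N m; "grip_width": opening from 0.0 (shut) to 1.0 (fully open); "grasp_force": force on a finger pad.
Only numpy, scipy, OpenCV 4.12 (cv2) and the standard library are available. Lean on these libraries where they do the work, as an engineer would, in place of code of your own. Each camera call takes 0.05 s, during which the arm holds its last target. There are 200 camera calls.

## Working session

There is one attempt and no reset: what is moved stays moved. The work goes in short steps, Python scripts to look and compute and a tool call to move; the robot and the scene stay as the last step left them, time stands still between calls to the robot, and variables do not carry over. Pictures are saved under pics/ and viewed, at most 10 in all, crops included, and the job is handed in when it is done.

Besides the shell and the picture viewer there is one more tool, called after "Call:" as name([rows], argument=value, ...), one row to a line, values as JSON. arm_command: Moves the arm, as the interface text tells. Its arguments: {"type":"object","properties":{"plan":{"type":"array","items":{"type":"object","properties":{"dp":{"type":"array","items":{"type":"number"}},"spin":{"type":"number"}}}},"grip":{"type":"number"},"newtons":{"type":"number"}},"required":["plan"]}

```bash
mkdir -p pics; ls
python3 - <<'E'
from workcell import manip, viewer, finder
import cv2, numpy as np
for n in ("top","side"):
    im=viewer.camera(n); cv2.imwrite(f"pics/{n}0.png",im); p=viewer.camera_params(n); print(n,p)
    for t in ("roller_a","grip_a","slab","stand","pan","milk_tin","mug","tin_cup"):
        print(t,[(np.round(d["position"],3).tolist(),round(d["score"],2)) for d in finder.find_in(n,t)][:4])
o=manip.get_obs(); print(o)
E
```

```text
pics
top {'vertical_fov': 47.517258221882905, 'cx': 320.94063589263226, 'cy': 196.41111463926467, 'R': array([[-0.01020433, -0.9997717 , -0.01877289],
       [-0.98225022,  0.01353844, -0.18708611],
       [ 0.18729755,  0.01653058, -0.98216412]]), 't': array([-0.09188487,  0.54231898,  1.49555589])}
roller_a [([0.461, -0.359, 0.069], 0.97), ([0.273, -0.252, 0.029], 0.76), ([0.523, -0.56, 0.029], 0.72), ([0.441, -0.259, 0.07], 0.64)]
grip_a [([0.442, -0.258, 0.075], 0.71), ([0.27, -0.251, 0.029], 0.68), ([0.52, -0.558, 0.029], 0.65), ([0.458, -0.358, 0.073], 0.55)]
slab [([0.533, -0.006, 0.022], 0.6)]
stand []
pan []
milk_tin [([0.441, -0.262, 0.071], 0.73), ([0.756, 0.036, 0.086], 0.68)]
mug [([0.764, -0.147, 0.028], 0.68)]
tin_cup [([0.451, -0.311, 0.005], 0.68), ([0.771, 0.184, 0.045], 0.64), ([0.535, 0.331, 0.006], 0.36)]
side {'vertical_fov': 55.03097684153114, 'cx': 316.56144730628347, 'cy': 199.04461114937845, 'R': array([[ 0.79981462, -0.60018771,  0.00844325],
       [-0.42666733, -0.57836144, -0.69530786],
       [ 0.42219848,  0.55251494, -0.71866243]]), 't': array([-0.506
[... 544 characters left out ...]
 'joint_pos': array([-1.18755112,  0.33217405, -0.06470414,  1.46009923,  0.02161101,
        1.34991787, -0.08851063]), 'joint_velocities': array([-0.00023809,  0.0002641 ,  0.00114523, -0.00012094, -0.00164021,
        0.00036287,  0.00034853]), 'tau': array([ 4.49144527e-04, -6.25214195e+01,  4.98768815e-02, -3.91823387e+01,
        1.67056447e-02,  1.84634533e-03, -3.61270463e-05]), 'position': array([0.24673319, 0.574236  , 0.40475412]), 'ee_rot': array([2.01533352e-01, 9.79481651e-01, 4.80359775e-05, 5.29674339e-06]), 'ft_force': array([-0.90332793, -0.83254046,  0.70361854]), 'torque': array([ 0.00466112, -0.00924036, -0.00586686]), 'grasp_force': 0.0, 'grip_width': 1.002102393918724}
```

View pics/top0.png

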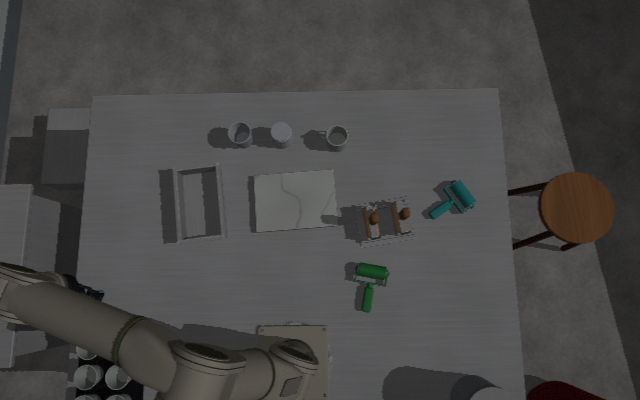

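View pics/side0.png

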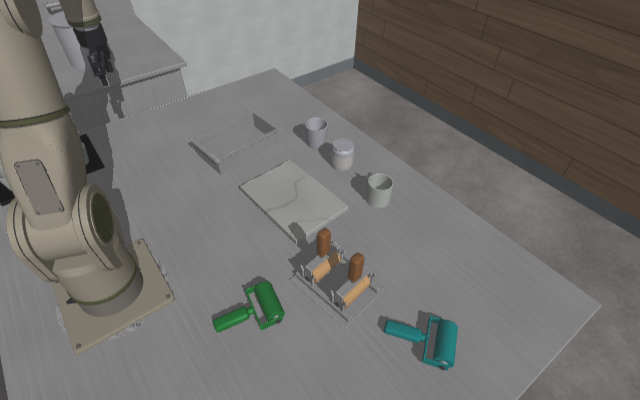

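The top view shows the slab at about (295,200), the stand with two brown handles at (375,217) and (404,213), and the pan at (200,203). The green and turquoise rollers are decoys. I'll zoom in for edges.

```bash
cat > h.py <<'E'
import numpy as np
from workcell import manip, viewer, finder
def ray(n,px):
    p=viewer.camera_params(n); f=200/np.tan(np.radians(p["vertical_fov"]/2))
    R,t=p["R"],p["t"]; d=R.T@np.array([(px[0]-p["cx"])/f,(px[1]-p["cy"])/f,1.]); return -R.T@t,d
def at_z(n,px,z):
    c,d=ray(n,px); return c+d*(z-c[2])/d[2]
def proj(n,X):
    p=viewer.camera_params(n); f=200/np.tan(np.radians(p["vertical_fov"]/2))
    q=p["R"]@np.asarray(X)+p["t"]; return q[:2]/q[2]*f+[p["cx"],p["cy"]]
E
python3 - <<'E'
import cv2
im=cv2.imread("pics/top0.png")
a=cv2.resize(im[155:255,160:430],None,fx=2.96,fy=2.96,interpolation=cv2.INTER_CUBIC)
b=cv2.resize(im[190:250,350:420],None,fx=8,fy=8,interpolation=cv2.INTER_CUBIC)
a=cv2.convertScaleAbs(a,alpha=1.6); 
cv2.imwrite("pics/a.png",a); cv2.imwrite("pics/b.png",cv2.convertScaleAbs(b,alpha=1.6))
E
```

```text
(no output)
```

View pics/a.png

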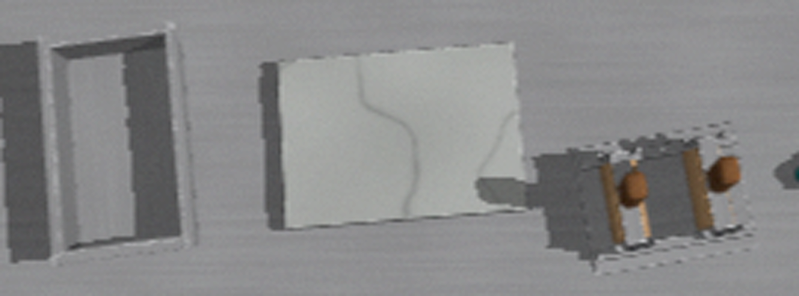

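View pics/b.png

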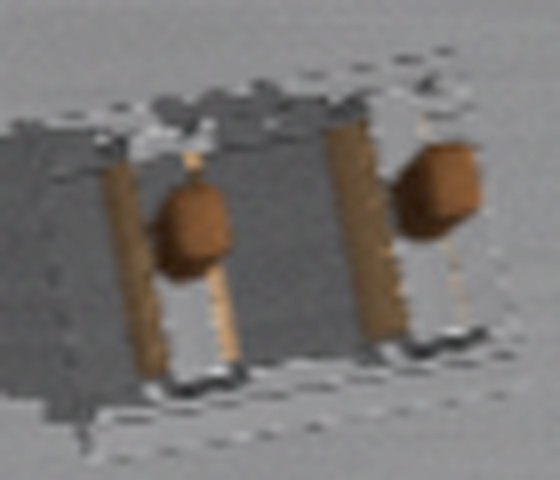

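The first crop shows the slab corners (280,62), (513,43), (524,210), (285,228) and the pan rim (42,40), (172,27), (193,243), (55,262). The second shows the handles, with brown blobs centred near (195,230) and (440,190). Next I fit the handles in both views.

```bash
cat > fit.py <<'E'
import cv2,sys
from h import *
from scipy.optimize import least_squares
S=lambda q:np.array([160+q[0]/2.96,155+q[1]/2.96])
def rect(name,cs,z):
    P=np.array([at_z("top",S(c),z)[:2] for c in cs]); print(name,"centre",P.mean(0).round(4),"corners",P.round(3).tolist())
    r=cv2.minAreaRect(P.astype(np.float32)*1000); print(r)
rect("slab",[(280,62),(513,43),(524,210),(285,228)],.024)
rect("pan",[(42,40),(172,27),(193,243),(55,262)],.065)
obs={}
for n,roi in (("top",(340,430,190,250)),("side",(300,380,220,290))):
    im=cv2.imread(f"pics/{n}0.png"); h=cv2.cvtColor(im,cv2.COLOR_BGR2HSV)
    m=((h[...,0]<15)&(h[...,1]>130)).astype(np.uint8); k=np.zeros_like(m); k[roi[2]:roi[3],roi[0]:roi[1]]=1
    m=cv2.morphologyEx(m*k,cv2.MORPH_OPEN,np.ones((3,3)))
    N,_,st,ce=cv2.connectedComponentsWithStats(m)
    ii=[i for i in range(1,N) if st[i,4]>30]; ii.sort(key=lambda i:ce[i,0]); print(n,[(st[i].tolist(),ce[i].round(1).tolist()) for i in ii])
    obs[n]=[ce[i]+.0 for i in ii]
def hullc(n,x,y,yaw):
    c,s=np.cos(yaw),np.sin(yaw)
    pts=[proj(n,(x+c*a-s*b,y+s*a+c*b,z)) for a in(-.013,.013) for b in(-.010,.010) for z in(.088,.168)]
    M=cv2.moments(cv2.convexHull(np.float32(pts))); return np.array([M["m10"],M["m01"]])/M["m00"]
for i in range(2):
    for views in (("top","side"),("top",),("side",)):
        r=least_squares(lambda v:np.concatenate([hullc(n,v[0],v[1],.1)-obs[n][i] for n in views]),(.45,-.3),diff_step=1e-3)
        print(i,views,r.x.round(4),r.fun.round(2))
E
python3 fit.py
```

```text
slab centre [ 0.5329 -0.009 ] corners [[0.622, 0.134], [0.641, -0.142], [0.443, -0.152], [0.425, 0.124]]
((533.312255859375, -8.87066650390625), (198.84988403320312, 279.7378845214844), 3.613363027572632)
pan centre [0.5223 0.3136] corners [[0.643, 0.404], [0.656, 0.253], [0.405, 0.221], [0.386, 0.376]]
((523.5966796875, 314.8676452636719), (258.652587890625, 156.18409729003906), 7.166853904724121)
top [([370, 214, 8, 10, 59], [373.7, 218.1]), ([400, 208, 9, 10, 62], [404.8, 212.3])]
side [([320, 231, 10, 23, 128], [324.8, 240.7]), ([353, 256, 11, 22, 150], [358.1, 264.4])]
0 ('top', 'side') [ 0.4546 -0.2669] [-0.09 -0.45 -0.23  0.32]
0 ('top',) [ 0.4532 -0.2672] [ 0. -0.]
0 ('side',) [ 0.4556 -0.2665] [ 0. -0.]
1 ('top', 'side') [ 0.473  -0.3654] [-0.4  -0.76 -0.27  0.68]
1 ('top',) [ 0.4705 -0.3665] [0. 0.]
1 ('side',) [ 0.4747 -0.3644] [ 0. -0.]
```

```bash
cat >> h.py <<'E'
def heading(o=None):
    from scipy.spatial.transform import Rotation as Ro
    y=Ro.from_quat((o or manip.get_obs())["ee_rot"]).as_matrix()[:,1]; return np.arctan2(y[1],y[0])
def rows(wps,p=None,th=None,step=48):
    """wps: (x,y,z,heading) world; prints tool-frame rows"""
    o=manip.get_obs(); p=np.array(o["position"] if p is None else p); th=heading(o) if th is None else th
    for w in wps:
        d=np.array(w[:3])-p; dth=w[3]-th
        n=int(max(np.ceil(np.linalg.norm(d)*1000/step),np.ceil(abs(dth)/.149),1))
        for i in range(n):
            a=d/n*1000; s,c=np.sin(th),np.cos(th)
            print([round(float(-s*a[0]+c*a[1]),1),round(float(c*a[0]+s*a[1]),1),round(float(-a[2]),1)],"spin",round(float(-dth/n),4))
            th+=dth/n
        p=np.array(w[:3]); print("--")
E
python3 -c "
from h import *
from math import radians as r
T=r(-79.4)
rows([(.50,.2,.40,r(10)),(.50,-.10,.40,r(-50)),(.4546,-.2669,.40,T),(.4546,-.2669,.287,T)])"
```

```text
[-38.0, -24.4, 0.5] spin 0.099
[-40.3, -20.5, 0.5] spin 0.099
[-42.1, -16.4, 0.5] spin 0.099
[-43.5, -12.2, 0.5] spin 0.099
[-44.5, -7.8, 0.5] spin 0.099
[-45.1, -3.4, 0.5] spin 0.099
[-45.2, 1.1, 0.5] spin 0.099
[-44.8, 5.6, 0.5] spin 0.099
[-44.1, 10.0, 0.5] spin 0.099
[-42.9, 14.3, 0.5] spin 0.099
--
[-36.9, -6.5, -0.0] spin 0.1309
[-37.5, -1.6, -0.0] spin 0.1309
[-37.4, 3.3, -0.0] spin 0.1309
[-36.6, 8.1, -0.0] spin 0.1309
[-35.2, 12.8, -0.0] spin 0.1309
[-33.3, 17.3, -0.0] spin 0.1309
[-30.7, 21.5, -0.0] spin 0.1309
[-27.6, 25.3, -0.0] spin 0.1309
--
[-35.5, 24.7, -0.0] spin 0.1283
[-32.1, 29.0, -0.0] spin 0.1283
[-28.1, 32.9, -0.0] spin 0.1283
[-23.7, 36.2, -0.0] spin 0.1283
--
[0.0, 0.0, 37.7] spin 0.0
[0.0, 0.0, 37.7] spin 0.0
[0.0, 0.0, 37.7] spin 0.0
--
```

Call:
arm_command([
  {"dp": [-38, -24.4, 0.5], "spin": 0.099},
  {"dp": [-40.3, -20.5, 0.5], "spin": 0.099},
  {"dp": [-42.1, -16.4, 0.5], "spin": 0.099},
  {"dp": [-43.5, -12.2, 0.5], "spin": 0.099},
  {"dp": [-44.5, -7.8, 0.5], "spin": 0.099},
])

```text
clock: 1.4
position: [0.3741, 0.3855, 0.4024]
ee_rot: [0.437, 0.899, 0.0, -0.0]
ft_force: [0.0, 0.4, 0.4]
grip_width: 1.001
grasp_force: 0.0
```

Call:
arm_command([
  {"dp": [-45.1, -3.4, 0.5], "spin": 0.099},
  {"dp": [-45.2, 1.1, 0.5], "spin": 0.099},
  {"dp": [-44.8, 5.6, 0.5], "spin": 0.099},
  {"dp": [-44.1, 10, 0.5], "spin": 0.099},
  {"dp": [-42.9, 14.3, 0.5], "spin": 0.099},
])

```text
clock: 1.9
position: [0.5008, 0.1983, 0.4]
ee_rot: [0.644, 0.765, 0.0, 0.0]
ft_force: [0.8, 0.4, 0.4]
grip_width: 1.0
grasp_force: 0.0
```

Call:
arm_command([
  {"dp": [-36.9, -6.5, 0], "spin": 0.1309},
  {"dp": [-37.5, -1.6, 0], "spin": 0.1309},
  {"dp": [-37.4, 3.3, 0], "spin": 0.1309},
  {"dp": [-36.6, 8.1, 0], "spin": 0.1309},
  {"dp": [-35.2, 12.8, 0], "spin": 0.1309},
])

```text
clock: 2.4
position: [0.5, 0.011, 0.3999]
ee_rot: [0.856, 0.517, 0.0, -0.0]
ft_force: [0.1, 0.6, 1.1]
grip_width: 0.996
grasp_force: 0.0
```

Call:
arm_command([
  {"dp": [-33.3, 17.3, 0], "spin": 0.1309},
  {"dp": [-30.7, 21.5, 0], "spin": 0.1309},
  {"dp": [-27.6, 25.3, 0], "spin": 0.1309},
])

```text
clock: 2.7
position: [0.5, -0.1014, 0.4]
ee_rot: [0.941, 0.34, 0.0, -0.0]
ft_force: [0.9, 0.1, -0.5]
grip_width: 1.005
grasp_force: 0.0
```

Call:
arm_command([
  {"dp": [-35.5, 24.7, 0], "spin": 0.1283},
  {"dp": [-32.1, 29, 0], "spin": 0.1283},
  {"dp": [-28.1, 32.9, 0], "spin": 0.1283},
  {"dp": [-23.7, 36.2, 0], "spin": 0.1283},
  {"dp": [0, 0, 0], "spin": 0},
])

```text
clock: 3.2
position: [0.4521, -0.2725, 0.4002]
ee_rot: [0.996, 0.086, 0.0, 0.001]
ft_force: [-0.7, -0.6, 0.7]
grip_width: 1.002
grasp_force: 0.0
```

Call:
arm_command([
  {"dp": [3.4, -5.1, 37.7], "spin": -0.012},
  {"dp": [0, 0, 37.7]},
  {"dp": [0, 0, 37.7]},
  {"dp": [0, 0, 0]},
])

```text
invalid input at $.plan[1]: expected keys dp, spin
```

```bash
python3 -c "
from h import *
import cv2
o=manip.get_obs();print(o['position'],np.degrees(heading(o)),o['ft_force'])
a=viewer.camera('side')[200:300,270:400];b=viewer.camera('top')[180:280,340:470]
cv2.imwrite('pics/c.png',cv2.convertScaleAbs(cv2.resize(np.vstack([a,b]),None,fx=3,fy=3,interpolation=2),alpha=1.6))"
```

```text
[ 0.45205786 -0.27254973  0.40023023] -80.12302969681647 [-0.69542749 -0.56053343  0.74624454]
```

View pics/c.png

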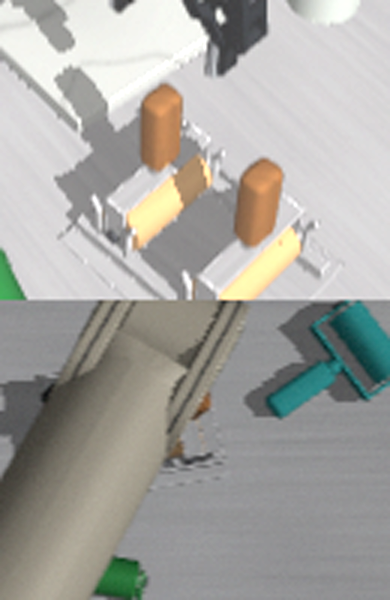

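The move was refused because rows need a spin. The picture shows both rollers standing undisturbed. I'll repeat the move with spin included.

Call:
arm_command([
  {"dp": [3.4, -5.1, 37.7], "spin": -0.012},
  {"dp": [0, 0, 37.7], "spin": 0},
  {"dp": [0, 0, 37.7], "spin": 0},
  {"dp": [0, 0, 0], "spin": 0},
])

```text
clock: 3.7
position: [0.4566, -0.2587, 0.2826]
ee_rot: [0.995, 0.1, -0.003, -0.002]
ft_force: [0.3, -0.4, -0.3]
grip_width: 1.002
grasp_force: 0.0
```

Call:
arm_command([
  {"dp": [0, 0, 0], "spin": 0},
  {"dp": [0, 0, 0], "spin": 0},
  {"dp": [0, 0, 0], "spin": 0},
  {"dp": [0, 0, 0], "spin": 0},
  {"dp": [0, 0, 0], "spin": 0},
], grip=1, newtons=80)

```text
clock: 4.2
position: [0.4578, -0.2616, 0.2878]
ee_rot: [0.995, 0.099, 0.001, 0.0]
ft_force: [-0.1, -0.2, 7.5]
grip_width: 0.271
grasp_force: 77.1
```

Call:
arm_command([
  {"dp": [0, 0, 0], "spin": 0},
  {"dp": [0, 0, 0], "spin": 0},
  {"dp": [0, 0, 0], "spin": 0},
])

```text
clock: 4.5
position: [0.4578, -0.2617, 0.2879]
ee_rot: [0.995, 0.099, 0.001, 0.0]
ft_force: [-0.3, -0.7, 7.8]
grip_width: 0.274
grasp_force: 77.0
```

Call:
arm_command([
  {"dp": [0, 0, -20], "spin": 0},
  {"dp": [0, 0, -30], "spin": 0},
  {"dp": [0, 0, -40], "spin": 0},
  {"dp": [0, 0, 0], "spin": 0},
])

```text
clock: 4.9
position: [0.458, -0.2623, 0.3812]
ee_rot: [0.995, 0.098, 0.003, 0.001]
ft_force: [1.1, -0.2, -2.4]
grip_width: 0.273
grasp_force: 77.5
```

```bash
python3 -c "
from h import *
for i in range(4): o=manip.get_obs();print(o['position'],np.degrees(heading(o)),o['ft_force'],o['torque'])
rows([(.538,-.084,.375,-1.5046),(.538,-.084,.315,-1.5046)],step=40)"
```

```text
[ 0.45803716 -0.26229107  0.38122039] -78.72398502163601 [ 1.06069647 -0.20297801 -2.37186561] [-0.05271289 -0.02295295  0.06173556]
[ 0.45803716 -0.26229107  0.38122039] -78.72398502163601 [ 1.06069647 -0.20297801 -2.37186561] [-0.05271289 -0.02295295  0.06173556]
[ 0.45803716 -0.26229107  0.38122039] -78.72398502163601 [ 1.06069647 -0.20297801 -2.37186561] [-0.05271289 -0.02295295  0.06173556]
[ 0.45803716 -0.26229107  0.38122039] -78.72398502163601 [ 1.06069647 -0.20297801 -2.37186561] [-0.05271289 -0.02295295  0.06173556]
[22.7, -31.8, 1.2] spin 0.0261
[21.8, -32.4, 1.2] spin 0.0261
[21.0, -33.0, 1.2] spin 0.0261
[20.1, -33.5, 1.2] spin 0.0261
[19.2, -34.0, 1.2] spin 0.0261
--
[0.0, 0.0, 30.0] spin -0.0
[0.0, 0.0, 30.0] spin -0.0
--
```

Call:
arm_command([
  {"dp": [22.7, -31.8, 1], "spin": 0.0261},
  {"dp": [21.8, -32.4, 1], "spin": 0.0261},
  {"dp": [21, -33, 1], "spin": 0.0261},
  {"dp": [20.1, -33.5, 1], "spin": 0.0261},
  {"dp": [19.2, -34, 1], "spin": 0.0261},
])

```text
clock: 5.4
position: [0.5374, -0.0814, 0.3709]
ee_rot: [0.999, 0.033, -0.0, -0.0]
ft_force: [2.2, -0.4, -1.8]
grip_width: 0.273
grasp_force: 77.6
```

Call:
arm_command([
  {"dp": [0, 0, 20], "spin": 0},
  {"dp": [0, 0, 20], "spin": 0},
  {"dp": [0, 0, 15], "spin": 0},
  {"dp": [0, 0, 0], "spin": 0},
  {"dp": [0, 0, 0], "spin": 0},
])

```text
clock: 5.9
position: [0.5373, -0.0833, 0.3168]
ee_rot: [0.999, 0.033, -0.0, 0.0]
ft_force: [-0.3, 0.4, -1.7]
grip_width: 0.269
grasp_force: 77.5
```

Call:
arm_command([
  {"dp": [0, 0, 0], "spin": 0},
  {"dp": [0, 0, 0], "spin": 0},
])

```text
clock: 6.1
position: [0.5375, -0.0832, 0.3175]
ee_rot: [0.999, 0.033, 0.001, -0.0]
ft_force: [1.2, -0.0, -2.9]
grip_width: 0.27
grasp_force: 77.5
```

Call:
arm_command([
  {"dp": [0, 0, 5], "spin": 0},
  {"dp": [0, 0, 5], "spin": 0},
  {"dp": [0, 0, 1], "spin": 0},
  {"dp": [0, 0, 0], "spin": 0},
])

```text
clock: 6.5
position: [0.5372, -0.0829, 0.3052]
ee_rot: [0.999, 0.033, -0.0, -0.0]
ft_force: [-1.0, -0.5, -2.2]
grip_width: 0.276
grasp_force: 77.6
```

Call:
arm_command([
  {"dp": [0, 0, 1], "spin": 0},
  {"dp": [0, 0, 0], "spin": 0},
])

```text
clock: 6.7
position: [0.5373, -0.083, 0.3046]
ee_rot: [0.999, 0.033, 0.0, -0.0]
ft_force: [-0.2, 0.5, -2.5]
grip_width: 0.268
grasp_force: 77.6
```

Call:
arm_command([
  {"dp": [0, 0, 1], "spin": 0},
  {"dp": [0, 0, 0], "spin": 0},
])

```text
clock: 6.9
position: [0.5373, -0.0829, 0.3035]
ee_rot: [0.999, 0.033, -0.0, -0.0]
ft_force: [0.4, 0.7, -2.7]
grip_width: 0.276
grasp_force: 77.6
```

Call:
arm_command([
  {"dp": [0, 0, 1], "spin": 0},
  {"dp": [0, 0, 0], "spin": 0},
])

```text
clock: 7.1
position: [0.5373, -0.0829, 0.3025]
ee_rot: [0.999, 0.033, -0.0, -0.0]
ft_force: [-0.1, 0.6, -3.4]
grip_width: 0.273
grasp_force: 77.6
```

Call:
arm_command([
  {"dp": [0, 0, 1], "spin": 0},
  {"dp": [0, 0, 0], "spin": 0},
])

```text
clock: 7.3
position: [0.5373, -0.083, 0.3017]
ee_rot: [0.999, 0.033, 0.0, -0.0]
ft_force: [-1.6, -0.6, -0.3]
grip_width: 0.278
grasp_force: 77.7
```

Call:
arm_command([
  {"dp": [0, 0, 1], "spin": 0},
  {"dp": [0, 0, 0], "spin": 0},
])

```text
clock: 7.5
position: [0.5374, -0.083, 0.301]
ee_rot: [0.999, 0.033, 0.0, -0.0]
ft_force: [-1.9, 0.1, 5.0]
grip_width: 0.271
grasp_force: 78.2
```

Call:
arm_command([
  {"dp": [0, -3, 0.3], "spin": 0},
  {"dp": [0, -3, 0], "spin": 0},
  {"dp": [0, -2, 0], "spin": 0},
  {"dp": [0, 0, 0], "spin": 0},
])

```text
clock: 7.9
position: [0.537, -0.0749, 0.3009]
ee_rot: [0.999, 0.034, 0.0, -0.0]
ft_force: [-2.0, 0.2, 5.5]
grip_width: 0.272
grasp_force: 78.7
```

Call:
arm_command([
  {"dp": [0, -4, 0.3], "spin": 0},
  {"dp": [0, -4, 0], "spin": 0},
  {"dp": [0, -4, 0], "spin": 0},
  {"dp": [0, 0, 0], "spin": 0},
])

```text
clock: 8.3
position: [0.5363, -0.0627, 0.3007]
ee_rot: [0.999, 0.034, 0.001, -0.0]
ft_force: [-1.6, -0.1, 8.1]
grip_width: 0.268
grasp_force: 79.0
```

Call:
arm_command([
  {"dp": [0, -4, 0], "spin": 0},
  {"dp": [0, -4, 0], "spin": 0},
  {"dp": [0, -4, 0], "spin": 0},
  {"dp": [0, 0, 0], "spin": 0},
])

```text
clock: 8.7
position: [0.5356, -0.0506, 0.3008]
ee_rot: [0.999, 0.034, 0.001, -0.0]
ft_force: [-0.5, -0.6, 6.4]
grip_width: 0.266
grasp_force: 79.2
```

Call:
arm_command([
  {"dp": [0, -5, 0.1], "spin": 0},
  {"dp": [0, -5, 0], "spin": 0},
  {"dp": [0, -5, 0], "spin": 0},
  {"dp": [0, 0, 0], "spin": 0},
])

```text
clock: 9.1
position: [0.5348, -0.0354, 0.3008]
ee_rot: [0.999, 0.034, 0.001, -0.0]
ft_force: [0.6, 0.0, 6.1]
grip_width: 0.269
grasp_force: 79.3
```

Call:
arm_command([
  {"dp": [0, -5, 0.1], "spin": 0},
  {"dp": [0, -5, 0], "spin": 0},
  {"dp": [0, -5, 0], "spin": 0},
  {"dp": [0, 0, 0], "spin": 0},
])

```text
clock: 9.5
position: [0.5341, -0.0204, 0.3009]
ee_rot: [0.999, 0.034, 0.002, -0.0]
ft_force: [1.6, -0.2, 5.3]
grip_width: 0.276
grasp_force: 79.1
```

Call:
arm_command([
  {"dp": [0, -5, 0.2], "spin": 0},
  {"dp": [0, -6, 0], "spin": 0},
  {"dp": [0, -6, 0], "spin": 0},
  {"dp": [0, -6, 0], "spin": 0},
  {"dp": [0, 0, 0], "spin": 0},
])

```text
clock: 10.0
position: [0.5328, 0.0028, 0.3009]
ee_rot: [0.999, 0.034, 0.002, -0.0]
ft_force: [2.7, 0.4, 5.7]
grip_width: 0.272
grasp_force: 79.0
```

Call:
arm_command([
  {"dp": [0, -5, 0], "spin": 0},
  {"dp": [0, -5, 0], "spin": 0},
  {"dp": [0, 0, 0], "spin": 0},
])

```text
clock: 10.3
position: [0.5322, 0.0126, 0.301]
ee_rot: [0.999, 0.034, 0.002, -0.0]
ft_force: [4.1, 0.9, 5.4]
grip_width: 0.273
grasp_force: 78.9
```

Call:
arm_command([
  {"dp": [0.4, -5, 0.1], "spin": 0},
  {"dp": [0.4, -6, 0.1], "spin": 0},
  {"dp": [0.4, -6, 0.1], "spin": 0},
  {"dp": [0.4, -6, 0], "spin": 0},
  {"dp": [0, 0, 0], "spin": 0},
])

```text
clock: 10.8
position: [0.532, 0.0358, 0.3006]
ee_rot: [0.999, 0.034, 0.002, -0.0]
ft_force: [1.2, 1.6, 8.5]
grip_width: 0.271
grasp_force: 79.2
```

Call:
arm_command([
  {"dp": [0.2, -6, 0.1], "spin": 0},
  {"dp": [0.2, -6, 0.1], "spin": 0},
  {"dp": [0.2, -6, 0.1], "spin": 0},
  {"dp": [0.2, -6, 0], "spin": 0},
  {"dp": [0, 0, 0], "spin": 0},
])

```text
clock: 11.3
position: [0.5312, 0.0598, 0.3005]
ee_rot: [0.999, 0.034, 0.002, -0.001]
ft_force: [1.0, -0.2, 9.2]
grip_width: 0.271
grasp_force: 79.5
```

Call:
arm_command([
  {"dp": [0.2, -5, 0.1], "spin": 0},
  {"dp": [0.2, -5, 0], "spin": 0},
  {"dp": [0.2, -4, 0], "spin": 0},
  {"dp": [0, 0, 0], "spin": 0},
])

```text
clock: 11.7
position: [0.5308, 0.0736, 0.3004]
ee_rot: [0.999, 0.034, 0.002, -0.001]
ft_force: [0.5, 0.5, 9.5]
grip_width: 0.275
grasp_force: 79.5
```

Call:
arm_command([
  {"dp": [0, 0, -20], "spin": 0},
  {"dp": [0, 0, -40], "spin": 0},
  {"dp": [0, 0, -25], "spin": 0},
  {"dp": [0, 0, 0], "spin": 0},
])

```text
clock: 12.1
position: [0.5307, 0.0727, 0.3872]
ee_rot: [0.999, 0.033, 0.003, -0.001]
ft_force: [-0.3, 0.4, -2.3]
grip_width: 0.269
grasp_force: 77.9
```

```bash
python3 -c "
from h import *
o=manip.get_obs();print(o['position'],np.degrees(heading(o)),o['ft_force'])
rows([(.4578,-.2617,.385,np.radians(-78.7))],step=45)"
```

```text
[0.53071637 0.07273684 0.38715854] -86.17834911610795 [-0.34514649  0.43193888 -2.27199233]
[-11.9, 41.1, 0.3] spin -0.0163
[-12.5, 40.9, 0.3] spin -0.0163
[-13.2, 40.7, 0.3] spin -0.0163
[-13.9, 40.5, 0.3] spin -0.0163
[-14.5, 40.2, 0.3] spin -0.0163
[-15.2, 40.0, 0.3] spin -0.0163
[-15.8, 39.7, 0.3] spin -0.0163
[-16.5, 39.5, 0.3] spin -0.0163
--
```

Call:
arm_command([
  {"dp": [-11.9, 41.1, 0.3], "spin": -0.0163},
  {"dp": [-12.5, 40.9, 0.3], "spin": -0.0163},
  {"dp": [-13.2, 40.7, 0.3], "spin": -0.0163},
  {"dp": [-13.9, 40.5, 0.3], "spin": -0.0163},
  {"dp": [-14.5, 40.2, 0.3], "spin": -0.0163},
])

```text
clock: 12.6
position: [0.4834, -0.1376, 0.3812]
ee_rot: [0.997, 0.075, -0.0, -0.0]
ft_force: [1.1, -0.2, -2.8]
grip_width: 0.269
grasp_force: 78.9
```

Call:
arm_command([
  {"dp": [-15.2, 40, 0.3], "spin": -0.0163},
  {"dp": [-15.8, 39.7, 0.3], "spin": -0.0163},
  {"dp": [-16.5, 39.5, 0.3], "spin": -0.0163},
])

```text
clock: 12.9
position: [0.4561, -0.2628, 0.3804]
ee_rot: [0.995, 0.099, -0.0, -0.0]
ft_force: [1.0, 0.1, -2.7]
grip_width: 0.271
grasp_force: 78.8
```

Call:
arm_command([
  {"dp": [0, 0, 0], "spin": 0},
  {"dp": [0, 0, 0], "spin": 0},
  {"dp": [0, 0, 0], "spin": 0},
  {"dp": [0, 0, 0], "spin": 0},
  {"dp": [0, 0, 0], "spin": 0},
])

```text
clock: 13.4
position: [0.4574, -0.2606, 0.3813]
ee_rot: [0.995, 0.099, -0.0, -0.0]
ft_force: [-0.5, 0.2, -3.2]
grip_width: 0.272
grasp_force: 79.5
```

```bash
python3 -c "
from h import *
o=manip.get_obs();print(o['position'],np.degrees(heading(o)),o['ft_force'])
rows([(.4578,-.2617,.310,np.radians(-78.7))],step=500)"
```

```text
[ 0.45743365 -0.26058851  0.381275  ] -78.59555163787155 [-0.54070493  0.20522219 -3.19634351]
[0.1, 1.2, 71.3] spin 0.0018
--
```

Call:
arm_command([
  {"dp": [0, 1.5, 20], "spin": 0.002},
  {"dp": [0, 0, 20], "spin": 0},
  {"dp": [0, 0, 20], "spin": 0},
  {"dp": [0, 0, 10], "spin": 0},
  {"dp": [0, 0, 0], "spin": 0},
])

```text
clock: 13.9
position: [0.4572, -0.2624, 0.3105]
ee_rot: [0.995, 0.098, -0.001, -0.0]
ft_force: [0.3, -0.1, -1.7]
grip_width: 0.27
grasp_force: 79.3
```

Call:
arm_command([
  {"dp": [0, 0, 5], "spin": 0},
  {"dp": [0, 0, 5], "spin": 0},
  {"dp": [0, 0, 0], "spin": 0},
])

```text
clock: 14.2
position: [0.4574, -0.2629, 0.3013]
ee_rot: [0.995, 0.098, -0.0, -0.0]
ft_force: [0.2, 0.1, -2.6]
grip_width: 0.271
grasp_force: 79.5
```

Call:
arm_command([
  {"dp": [0, 0, 5], "spin": 0},
  {"dp": [0, 0, 5], "spin": 0},
  {"dp": [0, 0, 2], "spin": 0},
  {"dp": [0, 0, 0], "spin": 0},
])

```text
clock: 14.6
position: [0.4572, -0.2629, 0.2891]
ee_rot: [0.995, 0.097, -0.0, -0.0]
ft_force: [-0.5, 0.0, -2.5]
grip_width: 0.277
grasp_force: 79.5
```

Call:
arm_command([
  {"dp": [0, 0, 1], "spin": 0},
  {"dp": [0, 0, 0], "spin": 0},
])

```text
clock: 14.8
position: [0.4573, -0.263, 0.2885]
ee_rot: [0.995, 0.097, 0.0, -0.0]
ft_force: [-0.2, 0.6, -2.2]
grip_width: 0.272
grasp_force: 79.5
```

Call:
arm_command([
  {"dp": [0, 0, 1], "spin": 0},
  {"dp": [0, 0, 0], "spin": 0},
])

```text
clock: 15.0
position: [0.4574, -0.2632, 0.288]
ee_rot: [0.995, 0.097, 0.0, -0.0]
ft_force: [-1.9, -0.1, 3.8]
grip_width: 0.272
grasp_force: 79.9
```

Call:
arm_command([
  {"dp": [0, 0, 0.5], "spin": 0},
  {"dp": [0, 0, 0], "spin": 0},
])

```text
clock: 15.2
position: [0.4574, -0.2633, 0.2879]
ee_rot: [0.995, 0.097, 0.0, -0.0]
ft_force: [-4.0, 1.5, 11.0]
grip_width: 0.269
grasp_force: 80.9
```

Seated at the same height as before. I open, lift, and move over to B.

Call:
arm_command([
  {"dp": [0, 0, 0], "spin": 0},
  {"dp": [0, 0, 0], "spin": 0},
  {"dp": [0, 0, 0], "spin": 0},
  {"dp": [0, 0, 0], "spin": 0},
  {"dp": [0, 0, 0], "spin": 0},
], grip=-1)

```text
clock: 15.7
position: [0.4574, -0.2629, 0.2869]
ee_rot: [0.995, 0.098, -0.0, -0.0]
ft_force: [-0.6, -0.3, 0.5]
grip_width: 0.999
grasp_force: 0.0
```

Call:
arm_command([
  {"dp": [0, 0, -30], "spin": 0},
  {"dp": [0, 0, -40], "spin": 0},
  {"dp": [0, 0, -40], "spin": 0},
  {"dp": [0, 0, 0], "spin": 0},
])

```text
clock: 16.1
position: [0.4581, -0.2641, 0.4017]
ee_rot: [0.995, 0.097, 0.004, 0.001]
ft_force: [1.0, -0.6, -0.1]
grip_width: 1.002
grasp_force: 0.0
```

```bash
python3 -c "
from h import *
import cv2
o=manip.get_obs();print(o['position'],np.degrees(heading(o)),o['ft_force'])
rows([(.4758,-.3615,.40,np.radians(-79))],step=45)
a=viewer.camera('side')[180:330,260:420]
cv2.imwrite('pics/d.png',cv2.convertScaleAbs(cv2.resize(a,None,fx=3,fy=3,interpolation=2),alpha=1.6))"
```

```text
[ 0.45805866 -0.26411384  0.40171997] -78.83720132533074 [ 1.00843438 -0.59986575 -0.05748503]
[-0.5, 33.0, 0.6] spin 0.0009
[-0.5, 33.0, 0.6] spin 0.0009
[-0.4, 33.0, 0.6] spin 0.0009
--
```

View pics/d.png

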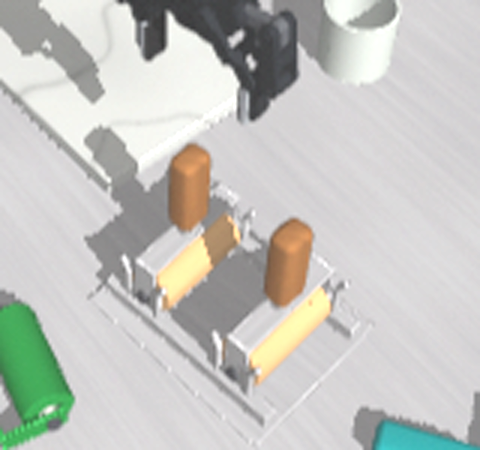

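The picture shows the first roller seated upright again (its handle near (190,190) in the crop) and the second one beside it (290,260). Next is B.

Call:
arm_command([
  {"dp": [-0.5, 33, 0.5], "spin": 0},
  {"dp": [-0.5, 33, 0.5], "spin": 0},
  {"dp": [-0.5, 33, 0.5], "spin": 0},
  {"dp": [0, 0, 0], "spin": 0},
  {"dp": [0, 0, 0], "spin": 0},
])

```text
clock: 16.65
position: [0.4747, -0.3609, 0.3939]
ee_rot: [0.995, 0.097, -0.001, -0.0]
ft_force: [0.6, 0.6, 0.2]
grip_width: 1.002
grasp_force: 0.0
```

Call:
arm_command([
  {"dp": [0, 0, 35], "spin": 0},
  {"dp": [0, 0, 40], "spin": 0},
  {"dp": [0, 0, 35], "spin": 0},
  {"dp": [0, 0, 0], "spin": 0},
  {"dp": [0, 0, 0], "spin": 0},
])

```text
clock: 17.15
position: [0.4753, -0.3597, 0.286]
ee_rot: [0.995, 0.098, -0.0, -0.0]
ft_force: [0.5, -0.7, 1.1]
grip_width: 0.999
grasp_force: 0.0
```

Call:
arm_command([
  {"dp": [0, 0, 0], "spin": 0},
  {"dp": [0, 0, 0], "spin": 0},
  {"dp": [0, 0, 0], "spin": 0},
  {"dp": [0, 0, 0], "spin": 0},
  {"dp": [0, 0, 0], "spin": 0},
], grip=1, newtons=80)

```text
clock: 17.65
position: [0.4752, -0.3607, 0.2862]
ee_rot: [0.995, 0.097, 0.001, 0.0]
ft_force: [0.1, 0.2, 5.4]
grip_width: 0.271
grasp_force: 76.6
```

Call:
arm_command([
  {"dp": [0, 0, 0], "spin": 0},
  {"dp": [0, 0, 0], "spin": 0},
  {"dp": [0, 0, 0], "spin": 0},
])

```text
clock: 17.95
position: [0.4752, -0.3607, 0.2862]
ee_rot: [0.995, 0.097, 0.001, 0.0]
ft_force: [-1.2, 0.2, 6.3]
grip_width: 0.272
grasp_force: 76.6
```

Call:
arm_command([
  {"dp": [0, 0, -25], "spin": 0},
  {"dp": [0, 0, -40], "spin": 0},
  {"dp": [0, 0, -45], "spin": 0},
  {"dp": [0, 0, -45], "spin": 0},
  {"dp": [0, 0, -35], "spin": 0},
])

```text
clock: 18.45
position: [0.4747, -0.3604, 0.4778]
ee_rot: [0.995, 0.097, 0.0, 0.0]
ft_force: [1.0, -0.1, -2.8]
grip_width: 0.27
grasp_force: 77.2
```

Call:
arm_command([
  {"dp": [0, 0, 0], "spin": 0},
  {"dp": [0, 0, 0], "spin": 0},
])

```text
clock: 18.65
position: [0.475, -0.3603, 0.475]
ee_rot: [0.995, 0.098, 0.0, -0.0]
ft_force: [-1.1, 0.8, -3.3]
grip_width: 0.271
grasp_force: 77.2
```

```bash
python3 -c "
from h import *
o=manip.get_obs();print(o['position'],np.degrees(heading(o)),o['ft_force'])
rows([(.535,-.084,.476,-1.5046),(.535,-.084,.32,-1.5046)],step=45)"
```

```text
[ 0.47501304 -0.36032562  0.47504581] -78.80784781930454 [-1.14790271  0.79686698 -3.29384737]
[16.1, -37.1, -0.1] spin 0.0184
[15.4, -37.4, -0.1] spin 0.0184
[14.7, -37.6, -0.1] spin 0.0184
[14.0, -37.9, -0.1] spin 0.0184
[13.3, -38.1, -0.1] spin 0.0184
[12.6, -38.4, -0.1] spin 0.0184
[11.9, -38.6, -0.1] spin 0.0184
--
[0.0, 0.0, 39.0] spin -0.0
[0.0, 0.0, 39.0] spin -0.0
[0.0, 0.0, 39.0] spin -0.0
[0.0, 0.0, 39.0] spin -0.0
--
```

Call:
arm_command([
  {"dp": [16.1, -37.1, 0], "spin": 0.0184},
  {"dp": [15.4, -37.4, 0], "spin": 0.0184},
  {"dp": [14.7, -37.6, 0], "spin": 0.0184},
  {"dp": [14, -37.9, 0], "spin": 0.0184},
  {"dp": [13.3, -38.1, 0], "spin": 0.0184},
])

```text
clock: 19.15
position: [0.5178, -0.1609, 0.4734]
ee_rot: [0.999, 0.051, -0.001, -0.0]
ft_force: [0.7, 0.3, -2.8]
grip_width: 0.27
grasp_force: 77.4
```

Call:
arm_command([
  {"dp": [12.6, -38.4, 0], "spin": 0.0184},
  {"dp": [11.9, -38.6, 0], "spin": 0.0184},
  {"dp": [0, 0, 0], "spin": 0},
  {"dp": [0, 0, 0], "spin": 0},
])

```text
clock: 19.55
position: [0.5351, -0.0826, 0.4735]
ee_rot: [0.999, 0.035, -0.002, 0.0]
ft_force: [-0.5, -0.8, -3.1]
grip_width: 0.271
grasp_force: 77.5
```

Call:
arm_command([
  {"dp": [0, 0, 40], "spin": 0},
  {"dp": [0, 0, 45], "spin": 0},
  {"dp": [0, 0, 40], "spin": 0},
  {"dp": [0, 0, 25], "spin": 0},
  {"dp": [0, 0, 5], "spin": 0},
])

```text
clock: 20.05
position: [0.5334, -0.0851, 0.3169]
ee_rot: [0.999, 0.032, -0.003, 0.0]
ft_force: [0.0, 0.0, -1.7]
grip_width: 0.267
grasp_force: 77.4
```

Call:
arm_command([
  {"dp": [0, 0, 0], "spin": 0},
  {"dp": [0, 0, 0], "spin": 0},
  {"dp": [0, 0, 0], "spin": 0},
  {"dp": [0, 0, 0], "spin": 0},
])

```text
clock: 20.45
position: [0.5354, -0.0841, 0.3216]
ee_rot: [0.999, 0.033, 0.001, -0.0]
ft_force: [-0.9, 0.1, -2.5]
grip_width: 0.269
grasp_force: 77.5
```

Call:
arm_command([
  {"dp": [0, 0, 5], "spin": 0},
  {"dp": [0, 0, 5], "spin": 0},
  {"dp": [0, 0, 4], "spin": 0},
  {"dp": [0, 0, 2], "spin": 0},
  {"dp": [0, 0, 0], "spin": 0},
])

```text
clock: 20.95
position: [0.535, -0.084, 0.304]
ee_rot: [0.999, 0.033, -0.0, 0.0]
ft_force: [-0.1, 0.1, -3.3]
grip_width: 0.274
grasp_force: 77.5
```

Call:
arm_command([
  {"dp": [0, 0, 1], "spin": 0},
  {"dp": [0, 0, 0], "spin": 0},
])

```text
clock: 21.15
position: [0.5352, -0.084, 0.3035]
ee_rot: [0.999, 0.033, 0.0, -0.0]
ft_force: [-0.0, -0.3, -2.0]
grip_width: 0.269
grasp_force: 77.5
```

Call:
arm_command([
  {"dp": [0, 0, 1], "spin": 0},
  {"dp": [0, 0, 0], "spin": 0},
])

```text
clock: 21.35
position: [0.5351, -0.084, 0.3024]
ee_rot: [0.999, 0.033, 0.0, -0.0]
ft_force: [0.7, -0.0, -2.6]
grip_width: 0.271
grasp_force: 77.5
```

Call:
arm_command([
  {"dp": [0, 0, 1], "spin": 0},
  {"dp": [0, 0, 0], "spin": 0},
])

```text
clock: 21.55
position: [0.5351, -0.084, 0.3014]
ee_rot: [0.999, 0.033, -0.0, -0.0]
ft_force: [0.5, -0.7, -2.9]
grip_width: 0.273
grasp_force: 77.5
```

Call:
arm_command([
  {"dp": [0, 0, 1], "spin": 0},
  {"dp": [0, 0, 0], "spin": 0},
])

```text
clock: 21.75
position: [0.5352, -0.084, 0.3005]
ee_rot: [0.999, 0.033, 0.0, -0.0]
ft_force: [-0.8, 0.6, 0.0]
grip_width: 0.268
grasp_force: 77.7
```

Call:
arm_command([
  {"dp": [0, 0, 1.2], "spin": 0},
  {"dp": [0, 0, 0], "spin": 0},
])

```text
clock: 21.95
position: [0.5353, -0.0842, 0.2997]
ee_rot: [0.999, 0.033, 0.0, 0.0]
ft_force: [-2.9, -0.5, 6.1]
grip_width: 0.267
grasp_force: 78.3
```

Call:
arm_command([
  {"dp": [0.1, -3, 0.2], "spin": 0},
  {"dp": [0.1, -3, 0], "spin": 0},
  {"dp": [0.1, -2, 0], "spin": 0},
  {"dp": [0, 0, 0], "spin": 0},
])

```text
clock: 22.35
position: [0.5351, -0.0764, 0.3]
ee_rot: [0.999, 0.033, 0.0, 0.0]
ft_force: [-4.6, -0.5, 9.5]
grip_width: 0.267
grasp_force: 78.9
```

Call:
arm_command([
  {"dp": [-0.1, -4, -0.3], "spin": 0},
  {"dp": [-0.1, -4, -0.3], "spin": 0},
  {"dp": [-0.1, -4, -0.3], "spin": 0},
  {"dp": [0, 0, 0], "spin": 0},
])

```text
clock: 22.75
position: [0.5342, -0.0639, 0.301]
ee_rot: [0.999, 0.033, 0.001, -0.0]
ft_force: [-2.5, -0.8, 9.3]
grip_width: 0.271
grasp_force: 79.1
```

Call:
arm_command([
  {"dp": [-0.1, -4, -0.4], "spin": 0},
  {"dp": [-0.1, -4, -0.4], "spin": 0},
  {"dp": [-0.1, -4, -0.4], "spin": 0},
  {"dp": [0, 0, 0], "spin": 0},
])

```text
clock: 23.15
position: [0.5333, -0.0515, 0.3018]
ee_rot: [0.999, 0.034, 0.001, -0.0]
ft_force: [2.2, 0.8, 4.4]
grip_width: 0.274
grasp_force: 78.8
```

Call:
arm_command([
  {"dp": [0.1, -4, 0.4], "spin": 0},
  {"dp": [0.1, -4, 0.2], "spin": 0},
  {"dp": [0.1, -4, 0.3], "spin": 0},
  {"dp": [0, 0, 0], "spin": 0},
])

```text
clock: 23.55
position: [0.5329, -0.0396, 0.3011]
ee_rot: [0.999, 0.034, 0.001, -0.0]
ft_force: [1.3, 1.2, 8.4]
grip_width: 0.274
grasp_force: 79.1
```

Call:
arm_command([
  {"dp": [0.1, -4, 0.2], "spin": 0},
  {"dp": [0.1, -4, 0.25], "spin": 0},
  {"dp": [0.1, -4, 0.3], "spin": 0},
  {"dp": [0, 0, 0], "spin": 0},
])

```text
clock: 23.95
position: [0.5324, -0.0275, 0.3003]
ee_rot: [0.999, 0.034, 0.001, -0.0]
ft_force: [1.2, 1.5, 7.3]
grip_width: 0.27
grasp_force: 78.9
```

Call:
arm_command([
  {"dp": [0.1, -4, 0.4], "spin": 0},
  {"dp": [0.1, -4, 0.45], "spin": 0},
  {"dp": [0.1, -4, 0.5], "spin": 0},
  {"dp": [0, 0, 0], "spin": 0},
])

```text
clock: 24.35
position: [0.5319, -0.0154, 0.299]
ee_rot: [0.999, 0.034, 0.001, -0.0]
ft_force: [2.6, 2.3, 7.3]
grip_width: 0.273
grasp_force: 78.9
```

Call:
arm_command([
  {"dp": [0.2, -4, 0.5], "spin": 0},
  {"dp": [0.2, -4, 0.45], "spin": 0},
  {"dp": [0.2, -4, 0.45], "spin": 0},
  {"dp": [0, 0, 0], "spin": 0},
])

```text
clock: 24.75
position: [0.5316, -0.0034, 0.2975]
ee_rot: [0.999, 0.034, 0.001, -0.0]
ft_force: [1.5, 1.8, 7.9]
grip_width: 0.273
grasp_force: 79.0
```

Call:
arm_command([
  {"dp": [0.1, -4, 0.4], "spin": 0},
  {"dp": [0.1, -4, 0.3], "spin": 0},
  {"dp": [0.1, -4, 0.2], "spin": 0},
  {"dp": [0, 0, 0], "spin": 0},
])

```text
clock: 25.15
position: [0.5311, 0.0085, 0.2966]
ee_rot: [0.999, 0.034, 0.001, -0.0]
ft_force: [1.9, 1.3, 8.2]
grip_width: 0.265
grasp_force: 78.9
```

Call:
arm_command([
  {"dp": [0.1, -4, 0.2], "spin": 0},
  {"dp": [0.1, -4, 0.1], "spin": 0},
  {"dp": [0.1, -4, 0], "spin": 0},
  {"dp": [0, 0, 0], "spin": 0},
])

```text
clock: 25.55
position: [0.5307, 0.0203, 0.2964]
ee_rot: [0.999, 0.034, 0.001, -0.0]
ft_force: [2.5, 0.5, 8.3]
grip_width: 0.268
grasp_force: 79.0
```

Call:
arm_command([
  {"dp": [0.1, -4, 0], "spin": 0},
  {"dp": [0.1, -4, -0.1], "spin": 0},
  {"dp": [0.1, -4, -0.2], "spin": 0},
  {"dp": [0, 0, 0], "spin": 0},
])

```text
clock: 25.95
position: [0.5303, 0.0321, 0.2969]
ee_rot: [0.999, 0.033, 0.001, -0.0]
ft_force: [1.6, -0.1, 9.7]
grip_width: 0.269
grasp_force: 79.2
```

Call:
arm_command([
  {"dp": [0.1, -4, -0.3], "spin": 0},
  {"dp": [0.1, -4, -0.4], "spin": 0},
  {"dp": [0.1, -4, -0.4], "spin": 0},
  {"dp": [0, 0, 0], "spin": 0},
])

```text
clock: 26.35
position: [0.5298, 0.044, 0.2981]
ee_rot: [0.999, 0.033, 0.001, -0.0]
ft_force: [1.4, -1.4, 10.4]
grip_width: 0.27
grasp_force: 79.4
```

Call:
arm_command([
  {"dp": [0.1, -4, -0.5], "spin": 0},
  {"dp": [0.1, -4, -0.5], "spin": 0},
  {"dp": [0.1, -4, -0.6], "spin": 0},
  {"dp": [0, 0, 0], "spin": 0},
])

```text
clock: 26.75
position: [0.5293, 0.056, 0.2996]
ee_rot: [0.999, 0.033, 0.001, -0.0]
ft_force: [2.4, -0.3, 9.2]
grip_width: 0.27
grasp_force: 79.3
```

Call:
arm_command([
  {"dp": [0.1, -4, -0.5], "spin": 0},
  {"dp": [0.1, -4, -0.5], "spin": 0},
  {"dp": [0.1, -4, -0.5], "spin": 0},
  {"dp": [0, 0, 0], "spin": 0},
])

```text
clock: 27.15
position: [0.5288, 0.0682, 0.3009]
ee_rot: [0.999, 0.033, 0.001, -0.0]
ft_force: [2.9, -0.1, 6.8]
grip_width: 0.271
grasp_force: 79.0
```

One full turn (152 mm) shows a 5 mm rise and fall, so this roller is the off-centre one. It goes to the pan, turned 90° so it can lie lengthwise.

Call:
arm_command([
  {"dp": [0, 0, -20], "spin": 0},
  {"dp": [0, 0, -40], "spin": 0},
  {"dp": [0, 0, -40], "spin": 0},
  {"dp": [0, 0, 0], "spin": 0},
  {"dp": [0, 0, 0], "spin": 0},
])

```text
clock: 27.65
position: [0.5278, 0.0678, 0.3997]
ee_rot: [0.999, 0.033, -0.0, -0.0]
ft_force: [-0.8, -0.3, -3.2]
grip_width: 0.268
grasp_force: 77.8
```

```bash
python3 -c "
from h import *
o=manip.get_obs();print(o['position'],np.degrees(heading(o)),o['ft_force'],o['joint_pos'])
rows([(.483,.309,.40,np.radians(7))],step=45)"
```

```text
[0.52780021 0.06782665 0.39971782] -86.17737018675972 [-0.79136489 -0.32200109 -3.15364296] [-0.86238582  0.13876452  0.71688114  1.74659638 -0.09523226  1.29152605
 -1.62801931]
[-2.6, -22.1, -0.0] spin -0.1478
[0.7, -22.3, -0.0] spin -0.1478
[4.0, -21.9, -0.0] spin -0.1478
[7.2, -21.1, -0.0] spin -0.1478
[10.2, -19.8, -0.0] spin -0.1478
[13.0, -18.1, -0.0] spin -0.1478
[15.5, -16.0, -0.0] spin -0.1478
[17.7, -13.5, -0.0] spin -0.1478
[19.5, -10.8, -0.0] spin -0.1478
[20.9, -7.8, -0.0] spin -0.1478
[21.8, -4.6, -0.0] spin -0.1478
--
```

Call:
arm_command([
  {"dp": [-2.6, -22.1, 0], "spin": -0.148},
  {"dp": [0.7, -22.3, 0], "spin": -0.148},
  {"dp": [4, -21.9, 0], "spin": -0.148},
  {"dp": [7.2, -21.1, 0], "spin": -0.148},
  {"dp": [10.2, -19.8, 0], "spin": -0.148},
])

```text
clock: 28.15
position: [0.507, 0.1782, 0.3977]
ee_rot: [0.919, 0.395, -0.002, 0.0]
ft_force: [0.7, 0.1, -2.6]
grip_width: 0.271
grasp_force: 77.7
```

Call:
arm_command([
  {"dp": [13, -18.1, 0], "spin": -0.148},
  {"dp": [15.5, -16, 0], "spin": -0.148},
  {"dp": [17.7, -13.5, 0], "spin": -0.148},
  {"dp": [19.5, -10.8, 0], "spin": -0.148},
  {"dp": [20.9, -7.8, 0], "spin": -0.148},
])

```text
clock: 28.65
position: [0.4866, 0.2876, 0.3975]
ee_rot: [0.713, 0.701, -0.002, -0.0]
ft_force: [0.4, 0.1, -2.9]
grip_width: 0.267
grasp_force: 77.7
```

Call:
arm_command([
  {"dp": [21.8, -4.6, 0], "spin": -0.148},
  {"dp": [0, 0, 0], "spin": 0},
  {"dp": [0, 0, 0], "spin": 0},
  {"dp": [0, 0, 0], "spin": 0},
])

```text
clock: 29.05
position: [0.4835, 0.3078, 0.3988]
ee_rot: [0.663, 0.749, -0.001, 0.0]
ft_force: [-0.3, 0.1, -3.3]
grip_width: 0.27
grasp_force: 77.7
```

```bash
python3 -c "
from h import *
import cv2
o=manip.get_obs();print(o['position'],np.degrees(heading(o)),o['ft_force'])
a=viewer.camera('side')[60:220,140:340]
cv2.imwrite('pics/e.png',cv2.convertScaleAbs(cv2.resize(a,None,fx=3,fy=3,interpolation=2),alpha=1.6))"
```

```text
[0.48345223 0.30779908 0.39883413] 6.935459172792316 [-0.2711482   0.06583286 -3.26068508]
```

View pics/e.png

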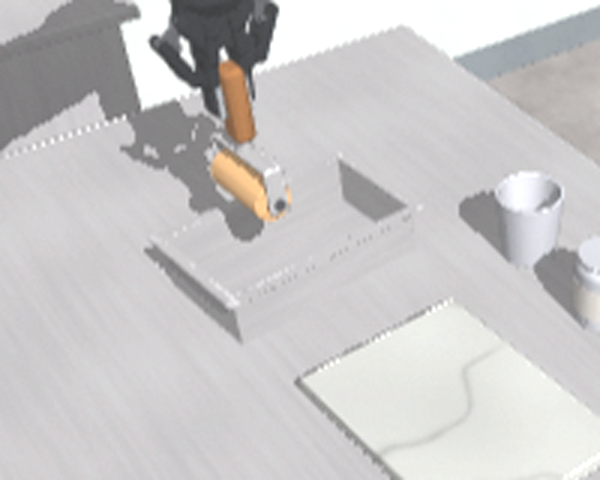

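The roller hangs over the pan, with its barrel about (250,190) in the crop, inside the rim lines. Lowering it.

Call:
arm_command([
  {"dp": [0, 0, 20], "spin": 0},
  {"dp": [0, 0, 25], "spin": 0},
  {"dp": [0, 0, 20], "spin": 0},
  {"dp": [0, 0, 14], "spin": 0},
  {"dp": [0, 0, 0], "spin": 0},
])

```text
clock: 29.6
position: [0.4829, 0.3081, 0.3193]
ee_rot: [0.662, 0.749, -0.002, -0.0]
ft_force: [-0.0, 0.2, -2.8]
grip_width: 0.274
grasp_force: 77.5
```

Call:
arm_command([
  {"dp": [0, 0, 8], "spin": 0},
  {"dp": [0, 0, 8], "spin": 0},
  {"dp": [0, 0, 8], "spin": 0},
  {"dp": [0, 0, 7], "spin": 0},
  {"dp": [0, 0, 0], "spin": 0},
])

```text
clock: 30.1
position: [0.483, 0.3087, 0.289]
ee_rot: [0.662, 0.749, -0.001, -0.0]
ft_force: [-0.1, 0.1, -2.3]
grip_width: 0.271
grasp_force: 77.6
```

Call:
arm_command([
  {"dp": [0, 0, 2], "spin": 0},
  {"dp": [0, 0, 0], "spin": 0},
  {"dp": [0, 0, 0], "spin": 0},
])

```text
clock: 30.4
position: [0.4834, 0.3089, 0.2884]
ee_rot: [0.662, 0.749, 0.0, 0.0]
ft_force: [0.3, 0.3, -3.1]
grip_width: 0.268
grasp_force: 77.6
```

Call:
arm_command([
  {"dp": [0, 0, 3], "spin": 0},
  {"dp": [0, 0, 2], "spin": 0},
  {"dp": [0, 0, 0], "spin": 0},
])

```text
clock: 30.7
position: [0.4832, 0.3087, 0.2827]
ee_rot: [0.662, 0.749, -0.0, -0.0]
ft_force: [-0.4, 0.2, -3.0]
grip_width: 0.273
grasp_force: 77.6
```

Call:
arm_command([
  {"dp": [0, 0, 1], "spin": 0},
  {"dp": [0, 0, 0], "spin": 0},
])

```text
clock: 30.9
position: [0.4833, 0.3088, 0.2821]
ee_rot: [0.662, 0.749, 0.0, 0.0]
ft_force: [0.5, -0.5, -1.7]
grip_width: 0.271
grasp_force: 77.9
```

Call:
arm_command([
  {"dp": [0, 0, 1], "spin": 0},
  {"dp": [0, 0, 0], "spin": 0},
])

```text
clock: 31.1
position: [0.4839, 0.3088, 0.2819]
ee_rot: [0.662, 0.749, 0.001, 0.0]
ft_force: [1.1, -1.1, 3.7]
grip_width: 0.27
grasp_force: 78.3
```

Call:
arm_command([
  {"dp": [0, 0, 0], "spin": 0},
  {"dp": [0, 0, 0], "spin": 0},
  {"dp": [0, 0, 0], "spin": 0},
  {"dp": [0, 0, 0], "spin": 0},
  {"dp": [0, 0, 0], "spin": 0},
], grip=-1)

```text
clock: 31.6
position: [0.4832, 0.3089, 0.281]
ee_rot: [0.662, 0.749, -0.0, -0.0]
ft_force: [0.5, 0.1, -0.4]
grip_width: 0.994
grasp_force: 0.0
```

```bash
python3 -c "
from h import *
import cv2
o=manip.get_obs();print(o['position'],o['ft_force'],o['grip_width'])
a=viewer.camera('side')[60:220,140:340]
cv2.imwrite('pics/f.png',cv2.convertScaleAbs(cv2.resize(a,None,fx=3,fy=3,interpolation=2),alpha=1.6))"
```

```text
[0.48324856 0.30886726 0.2810485 ] [ 0.52856241  0.06128201 -0.41633263] 0.9939073097166646
```

View pics/f.png

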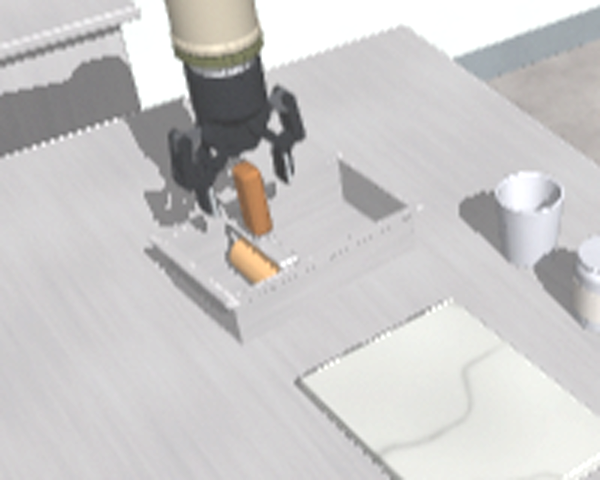

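The roller stands in the pan between the open fingers, with its handle at (250,195). I'll nudge it towards pan +x and lift.

Call:
arm_command([
  {"dp": [0, 15, 0], "spin": 0},
  {"dp": [0, 15, 0], "spin": 0},
  {"dp": [0, 12, 0], "spin": 0},
  {"dp": [0, 10, 0], "spin": 0},
  {"dp": [0, 0, 0], "spin": 0},
])

```text
clock: 32.15
position: [0.5358, 0.3151, 0.281]
ee_rot: [0.662, 0.749, 0.0, 0.0]
ft_force: [0.9, -0.5, 1.8]
grip_width: 1.002
grasp_force: 0.5
```

Call:
arm_command([
  {"dp": [0, 0, -25], "spin": 0},
  {"dp": [0, 0, -40], "spin": 0},
  {"dp": [0, 0, -40], "spin": 0},
  {"dp": [0, 0, -40], "spin": 0},
  {"dp": [0, 0, 0], "spin": 0},
])

```text
clock: 32.65
position: [0.5353, 0.3153, 0.4323]
ee_rot: [0.662, 0.749, 0.004, 0.001]
ft_force: [-0.9, -0.8, 0.5]
grip_width: 0.998
grasp_force: 0.0
```

Call:
arm_command([
  {"dp": [0, 0, 0], "spin": 0},
  {"dp": [0, 0, 0], "spin": 0},
  {"dp": [0, 0, 0], "spin": 0},
  {"dp": [0, 0, 0], "spin": 0},
  {"dp": [0, 0, 0], "spin": 0},
])

```text
clock: 33.15
position: [0.5348, 0.3153, 0.4255]
ee_rot: [0.662, 0.749, -0.0, -0.0]
ft_force: [-0.9, 0.1, -0.7]
grip_width: 1.002
grasp_force: 0.0
```

```bash
python3 -c "
from h import *
import cv2
o=manip.get_obs();print(o['position'],o['ft_force'],o['grip_width'])
a=viewer.camera('side')[60:320,140:400]
cv2.imwrite('pics/g.png',cv2.convertScaleAbs(cv2.resize(a,None,fx=2.3,fy=2.3,interpolation=2),alpha=1.6))"
```

```text
[0.53483582 0.31525868 0.42549095] [-0.93382893  0.13203674 -0.66385704] 1.0022690547746251
```

View pics/g.png

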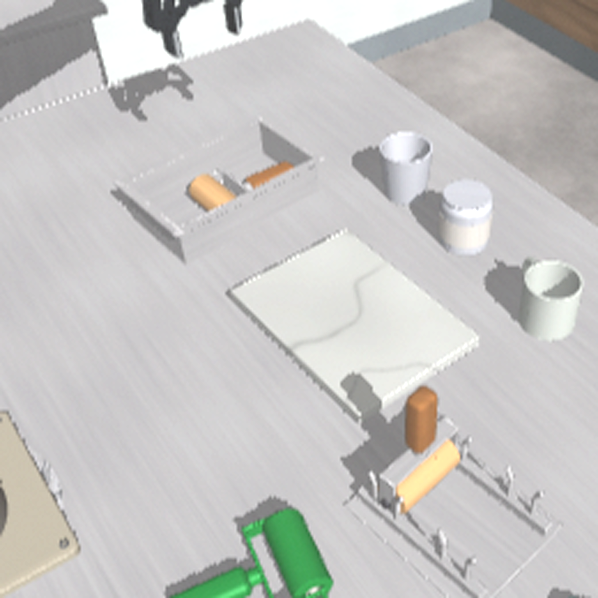

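The off-centre roller lies flat inside the pan, with its barrel at (212,190). The true one stands upright in the stand at (420,430), the bystanders haven't moved, and the gripper is clear. Handing in.

```bash
python3 -c "
from workcell import manip
print(manip.hand_in())"
```

```text
the job is handed in; nothing more can be done
None
```

The job is handed in, with no verdict returned: the roller that rose and fell about 5 mm in a full turn lies in the pan, the true one stands upright in the stand, and the tin, mug and cup were not touched.

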